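Close the filter canister

ROBOT

A 6-joint arm with a two-finger parallel gripper is mounted at the origin on a cart in front of the work surface, level with it; the furniture and walls round the work are solid. World frame = base frame: x ahead of the robot, y to its left, z up, the work surface at z = 0. Lengths are in mm, angles in rad, forces in N, time in s.
With the tool pointing down it reaches from about 275 to 825 mm from the base axis. Payload 5.2 kg.
Tool frame: the origin (TCP) lies at the very end of the fingers, on their centre line; the grasp point (between the pads) lies 19 mm behind it; z points along the fingers, y is the direction in which the jaws open and shut (so a half turn about z gives the same grasp; the last joint's range is limited). The gripper opens to 93 mm and grips with 3 to 60 N. Pads are 15 mm wide; open, the fingers measure 128 mm over their backs; the gripper's body (75 mm by 188 mm) begins 65 mm behind the grasp point.
Start: joints at [0.949, 0.259, 1.535, -0, 1.348, -0.203], TCP at [223.645, 502.482, 218.653] pointing down, gripper open.
Joint ranges: [-3.14, 3.14], [-0.91, 2.08], [0.19, 2.58], [-1.22, 4.36], [0.22, 2.71], [-3.12, 3.12]. Speed limits (rad/s): [2.57, 2.57, 3.14, 3.14, 3.14, 3.14].

INTERFACE

Orientations are given as [roll, pitch, yaw] about the fixed x, y, z axes, in that order (R = Rz(yaw) Ry(pitch) Rx(roll)).
In Python, from bench import robot gives the robot as it stands. The module is installed in compiled form; this text tells all that it offers. Calls block until the motion is done:
- robot.move_ptp(position, orientation): joint-space move of the TCP to a pose.
- robot.move_linear(position, ori=None, speed=150, f_stop=None): straight line of the TCP; ori=None keeps the orientation; speed is the mean speed in mm/s. With f_stop (N) it stops when the force on the tool has changed by that much, and returns True; else False.
- robot.move_j(angles): joint-space move.
- robot.move_gripper(opening): opening from 0.0 (shut) to 1.0 (fully open); the grip force is fixed at half the most; returns when the fingers have stopped.
- robot.sleep(seconds).
- robot.inverse_kinematics(position, orientation): joint angles nearest the present ones, or None.
- robot.get_image(name): name is "scene" or "top" or "wrist"; returns a dict with "img" (384x512x3 uint8, blue, green, red), "fovy" (degrees; the focal length in pixels is half the picture's height over the tangent of half this angle, whatever the lens; pixels are square), "cx", "cy" (the principal point, pixels), "k1" (the pictures are not rectified: a ray, as slopes to the right and down, at radius r is drawn at 1 + k1 r^2 times it, then the intrinsics apply), "eye" and "orientation" of the camera in the world. Camera axes: x right, y down, z forward; pixel columns grow to the right and rows downward; lengths in mm; the calibration is good to about 2 mm. A picture is of the moment at which its call begins. There is no depth.
A pose or a line that the arm cannot do raises robot.MotionError and nothing moves.
- robot.hand_in(): hands the job in, once; it reports no verdict.
Readings, each from a call of its own:
- robot.current_t(): time.
- robot.current_qpos(): joint angles.
- robot.current_joint_vel(): joint speeds.
- robot.current_joint_efforts(): joint torques, N m.
- robot.current_tcp_pos(): TCP position.
- robot.current_eef_rot(): TCP orientation.
- robot.current_contact_force(): force on the tool from outside, world axes, zero at the start.
- robot.current_ft_torque(): the same for the moment, N m.
- robot.current_gripper_width(): opening from 0.0 (shut) to 1.0 (fully open).
Only numpy, scipy, OpenCV 4.12 (cv2) and the standard library are available. Lean on these libraries where they do the work, as an engineer would, in place of code of your own. Each camera call takes 0.05 s, during which the arm holds its last target. There are 200 camera calls.

TASK

Close the filter canister: fit the round cover on it over the centre stud, its slot passing over the wing nut so that the cover lies flat on the rim, then spin the wing nut clockwise down the stud until it bears snugly on the cover. Leave the glass beaker and the petri dish where they stand.

Things in the scene. Friction and masses are not known exactly. Their poses are not given: they have to be found in the camera images.
- canister: The filter canister, fixed: a grey round pot, 134 mm across, 70 mm high, 5 mm wall, on a 150 mm foot flange, open at the top, with a short outlet pipe at +x (to 96 mm from the centre, 53 mm high). In it a white pleated filter and, in the centre, an upright steel stud, 8 mm thick, that carries the wing nut. Origin: centre of its underside, z up. The seated cover's origin is 60 mm above it.
- cover: The cover, loose, 0.2 kg: a round aluminium plate 136 mm across, 6 mm thick, with an oblong slot in its middle, 24 mm wide (x) by 76 mm long (y); on top two upright grips; below four 10 mm tabs that drop inside the canister's mouth with 3 mm play. Origin: centre, at the tabs' lower end; plate from z = 10 to 16 mm. Half a turn about z gives the same cover.
- cover_grip (a point): A point on one of the cover's two upright flat grips, the one at the cover's +x: in its middle, 17 mm above the plate's top face. It lies 54 mm from the cover's centre and has the cover's axes; the other grip is its mirror image at x = -54 mm. A grip is 10 mm thick (x), 44 mm wide (y) and 34 mm tall, rising from the plate.
- nut_grip (a point): A point on the axis of the steel wing nut, 18 mm above its flat underside. The nut stays on the stud's thread and starts at its upper end. One flat wing, 10 mm thick (x), 62 mm long (y), 32 mm tall at the ends, 22 mm in the middle, with a round boss 18 mm across on the lowest 7 mm. It passes the cover's slot only when its y lies along the slot. Axes turn and sink with it, z up.
- wing_nut (a joint): Turn of the wing nut in rad: grows clockwise seen from above, which lowers it 1.6 mm a rad (10 mm a turn). Starts between 0.2 and 1.2. With the cover seated its underside meets the plate at about 5.0, by then crosswise over the slot; it is snug about 0.3 beyond; 5.8 is the thread's end. Stiff (0.05 N m): it stays where it is left.
- beaker_250: A glass beaker of 73 mm diameter and 95 mm height that stands by. Origin: centre of its underside.
- petri_dish: A glass petri dish of 69 mm diameter and 15 mm height that stands by. Origin: centre of its underside.
- dissecting_microscope: A black microscope, fixed and always in the same place, between cover and canister: round foot of 171 mm, stage 148 mm high, eyepieces up to 325 mm high. Carry things over it or round its front. Origin: centre of its underside.

How it is judged (in metres and radians):
On the way:
1. the cover lies flat on the canister's rim, over the wing nut, which is still up on its thread (horizontal distance between cover and canister below 0.008 m and z of cover in the frame of canister below 0.063 m and angle between cover's own z axis and vertical below 0.05 rad and value of joint wing_nut below 4 rad), for 0.2 s.
At the end, for the whole second after the job is handed in: The cover lies flat on the canister's rim (within 8 mm of its centre, its origin less than 62 mm above the canister's, tilted less than 0.04 rad) and at rest, and the wing nut has been spun down on it (angle over 4.8 rad) so that it presses on the cover with more than 2 N (horizontal distance between cover and canister below 0.008 m and z of cover in the frame of canister below 0.062 m and angle between cover's own z axis and vertical below 0.04 rad and value of joint wing_nut above 4.8 rad and contact force between wing_nut and cover above 2 N and linear speed of cover below 0.02 m/s); the robot touches nothing.
It fails at once if the beaker or the petri dish is moved by more than 30 mm (distance of any of beaker_250, petri_dish from where it was at the start of the episode above 0.03 m).
It also fails if it takes over 72 s, if anything falls off the work surface, if the arm or the gripper's body presses on something with over 40 N, if the wrist force passes 120 N, or if a joint passes its speed limit or range.

## Working session

There is one attempt and no reset: what is moved stays moved. The work goes in short steps, each a Python script; the robot and the scene stay as the last script left them, time stands still between calls to the robot, and variables do not carry over. Pictures are saved under pics/ and viewed, about 8 in all and at most 12, crops included, and the job is handed in when it is done.

```bash
mkdir -p pics
python3 - <<'E'
from bench import robot
import cv2,numpy as np
for n in("scene","top"):
    d=robot.get_image(n);cv2.imwrite(f"pics/{n}0.png",d["img"])
    print(n,{k:v for k,v in d.items() if k!="img"})
print(robot.current_eef_rot(),robot.current_t())
E
```

```text
scene {'fovy': 57.49811500814586, 'cx': 251.7009978412231, 'cy': 193.07393399983513, 'k1': -0.06042393614869085, 'eye': array([   8.35131956, -698.31808414,  513.97765637]), 'orientation': array([-2.03788644, -0.00973464, -0.75853323])}
top {'fovy': 43.75222451561832, 'cx': 255.47504278443034, 'cy': 185.66789075187583, 'k1': -0.11338573596028964, 'eye': array([ 456.61922193,  -91.98443901, 1363.00999358]), 'orientation': array([-3.01440069e+00, -5.77184484e-04, -1.56827142e+00])}
[-3.13994855e+00 -3.00387152e-04  2.72281744e+00] 0.1
```

View pics/scene0.png

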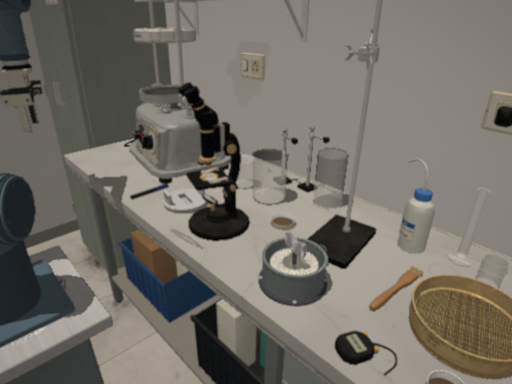

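View pics/top0.png

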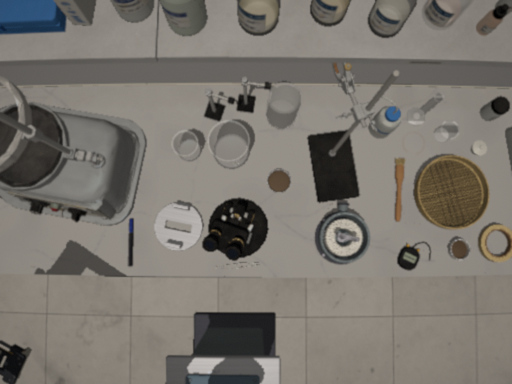

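```bash
cat > h.py <<'E'
from bench import robot
import cv2,numpy as np
from scipy.spatial.transform import Rotation as R
def cam(d):
    f=192/np.tan(np.radians(d["fovy"])/2)
    return f,R.from_euler('xyz',d["orientation"]).as_matrix(),np.array(d["eye"])
def ray(d,u,v,z):
    f,M,e=cam(d); a=np.array([(u-d["cx"])/f,(v-d["cy"])/f]); s=a.copy()
    for _ in range(20): s=a/(1+d["k1"]*(s@s))
    w=M@np.array([s[0],s[1],1]); return e+w*(z-e[2])/w[2]
def rect(d,x0,x1,y0,y1,z,s):
    "orthophoto of the plane z; s px/mm; up=+x, left=+y"
    f,M,e=cam(d)
    Y,X=np.meshgrid(np.arange(y1,y0,-1/s),np.arange(x1,x0,-1/s))
    p=(np.stack([X,Y,0*X+z],-1)-e)@M; q=p[...,:2]/p[...,2:]
    r=(q**2).sum(-1,keepdims=True); q=q*(1+d["k1"]*r)*f+[d["cx"],d["cy"]]
    q=q.astype(np.float32); return cv2.remap(d["img"],q[...,0],q[...,1],cv2.INTER_CUBIC)
E
python3 - <<'E'
from h import *
d=robot.get_image("top")
for n,u,v,z in[("cover",179.5,226,16),("can",342,235,70),("pipe",343,207,45),("dish?",279,181,15),("beaker",230,140,95),("beak2",187,144,60),("scope",237,228,0),("rodbase",333,153,15),("spare",413,138,10)]: print(n,ray(d,u,v,z).round())
c=ray(d,179.5,226,16);k=ray(d,342,235,70)
a=rect(d,c[0]-100,c[0]+100,c[1]-100,c[1]+100,16,2.0)
b=rect(d,k[0]-100,k[0]+100,k[1]-100,k[1]+100,70,2.0)
cv2.imwrite("pics/a.png",np.hstack([a,b]))
E
```

```text
cover [514. 122.  16.]
can [ 488. -327.   70.]
pipe [ 566. -335.   45.]
dish? [ 643. -159.   15.]
beaker [743. -23.  95.]
beak2 [740.  99.  60.]
scope [509. -40.   0.]
rodbase [ 724. -315.   15.]
spare [ 772. -554.   10.]
```

View pics/a.png

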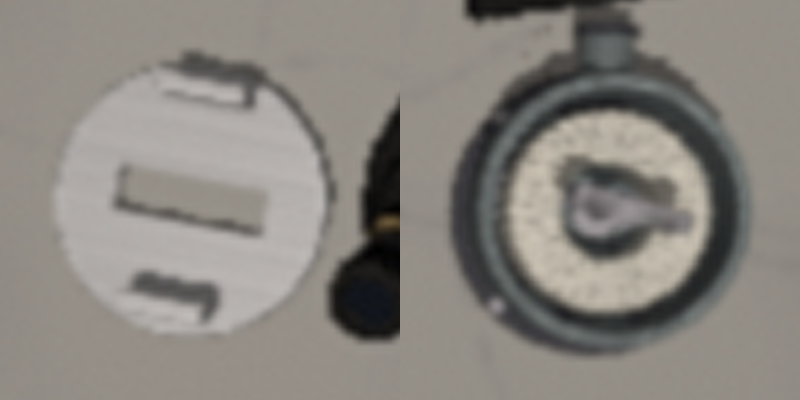

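Run:
```python
from h import *
import pickle
pi=np.pi; Y=pi/2-0.2
robot.move_linear([260,480,420],speed=300)
robot.move_ptp([455,-315,420],[pi,0,Y]); print(robot.current_t(),robot.current_qpos())
robot.sleep(.3)
d=robot.get_image("wrist");pickle.dump(d,open("can.pkl","wb"));print({k:v for k,v in d.items() if k!="img"}); a=d["img"]
robot.move_ptp([480,128,420],[pi,0,Y])
robot.move_linear([480,128,250],speed=250);robot.sleep(.3)
print(robot.current_t(),robot.current_qpos())
d=robot.get_image("wrist");pickle.dump(d,open("cov.pkl","wb"));print({k:v for k,v in d.items() if k!="img"})
cv2.imwrite("pics/w1.png",cv2.resize(np.vstack([a,d["img"]]),None,fx=.78,fy=.78,interpolation=cv2.INTER_AREA))
```

```text
3.8583 [-8.05769476e-01  2.15141207e-01  1.11459985e+00  2.09555057e-04
  1.81166261e+00 -6.07082744e-01]
{'fovy': 64.95338257574974, 'cx': 256.9246251387469, 'cy': 194.76243624381485, 'k1': -0.07810973335803173, 'eye': array([ 471.07939925, -241.63894044,  587.23775877]), 'orientation': array([ 2.87278384e+00,  6.86445306e-04, -1.99550662e-01])}
6.9667 [3.57231793e-02 1.40806249e-01 1.60380411e+00 3.21970361e-05
 1.39501074e+00 2.35676224e-01]
{'fovy': 64.95338257574974, 'cx': 256.9246251387469, 'cy': 194.76243624381485, 'k1': -0.07810973335803173, 'eye': array([496.14481739, 201.07300457, 418.25666   ]), 'orientation': array([ 2.87325384e+00, -1.19077163e-03, -2.00119810e-01])}
```

View pics/w1.png

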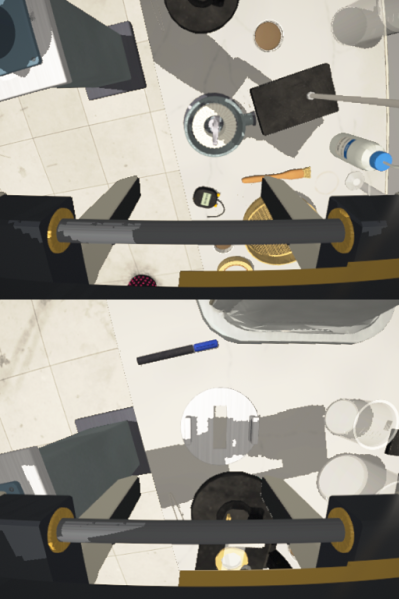

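Run:
```python
from h import *
import pickle
c=pickle.load(open("can.pkl","rb"));v=pickle.load(open("cov.pkl","rb"))
a=rect(v,514-90,514+90,122-90,122+90,16,2.2)
b=rect(c,488-90,488+90,-327-90,-327+90,70,2.2)
e=rect(c,488-45,488+45,-327-45,-327+45,110,4.4)
cv2.imwrite("pics/o1.png",np.hstack([a,b]))
cv2.imwrite("pics/o2.png",e)
for n,i in(("cov",a),("can",b)):
    print(n,i.shape)
```

```text
cov (396, 396, 3)
can (396, 396, 3)
```

View pics/o1.png

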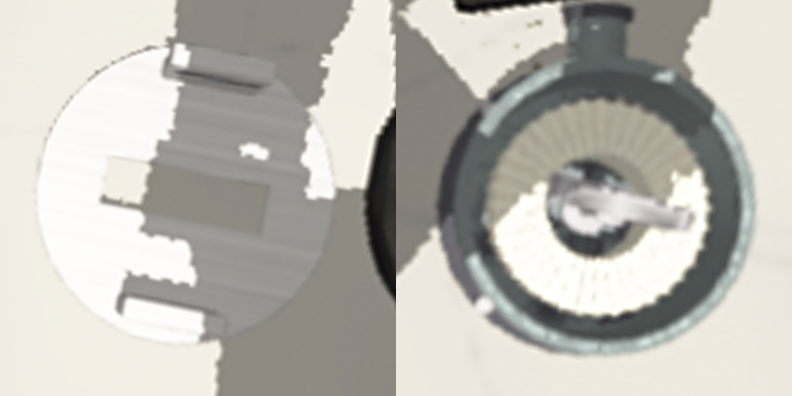

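View pics/o2.png

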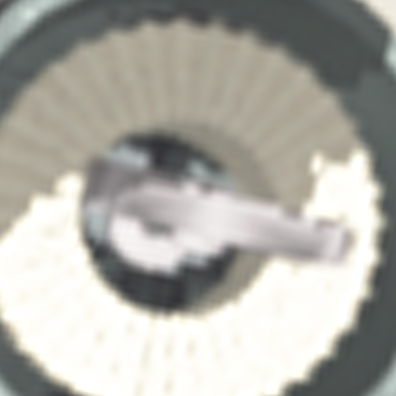

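Run:
```python
from h import *
import pickle
from scipy.optimize import least_squares
c=pickle.load(open("can.pkl","rb"))
s=4.;b=rect(c,488-90,488+90,-327-90,-327+90,70,s).astype(int)
B,G,Rr=b[...,0],b[...,1],b[...,2]
m=(B-Rr>8)&(B>140)
v,u=np.nonzero(m);x=578-v/s;y=-237-u/s
r=np.hypot(x-484,y+332);k=(r>57)&(r<73);x,y=x[k],y[k];print(len(x))
f=least_squares(lambda p:np.hypot(x-p[0],y-p[1])-64.5,[484,-332],loss="soft_l1");print("can",f.x,np.abs(f.fun).mean())
f=least_squares(lambda p:np.hypot(x-p[0],y-p[1])-p[2],[484,-332,64],loss="soft_l1");print("can",f.x)
# grasp
pi=np.pi;ps=-0.185;cv=np.array([515.7,127.7]);g=cv-54*np.array([np.cos(ps),np.sin(ps)])
o=[pi,0,pi/2+ps];print(g)
robot.move_linear([*g,75],o,speed=200)
print("stop",robot.move_linear([*g,20.5],o,speed=60,f_stop=6),robot.current_tcp_pos())
robot.move_gripper(0.0);print("w",robot.current_gripper_width(),robot.current_contact_force())
robot.move_linear([*g,60],o,speed=60);print("w",robot.current_gripper_width(),robot.current_contact_force(),robot.current_ft_torque())
robot.move_linear([*g,430],o,speed=250)
robot.sleep(.2);d=robot.get_image("wrist");cv2.imwrite("pics/w2.png",d["img"]);pickle.dump(d,open("held.pkl","wb"))
d=robot.get_image("scene");cv2.imwrite("pics/s2.png",np.hstack([d["img"][:,100:400]]))
print(robot.current_t(),robot.current_contact_force(),robot.current_gripper_width())
```

```text
4321
can [ 484.15813646 -332.45437289] 0.8170004083918596
can [ 484.68418995 -332.24449212   65.03281386]
[462.62144247 137.63311281]
stop False [462.92801439 137.65931458  20.75556607]
w 0.10777042651956718 [-0.22451527  0.14056382  0.2361905 ]
w 0.10677863138242655 [-0.11283365  0.66641386 -2.13910147] [-0.0228365   0.13880091 -0.01201494]
13.1 [-0.35439503  0.37052188 -1.92784677] 0.10294273480352954
```

View pics/w2.png

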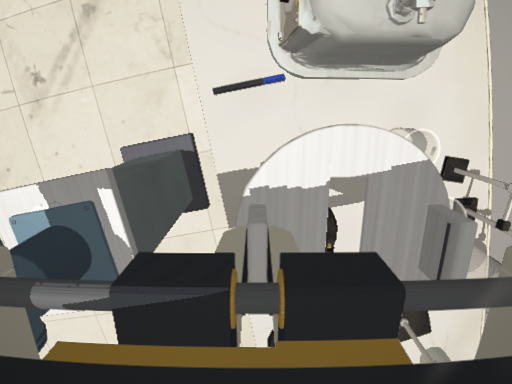

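Run:
```python
from h import *
import pickle
d=pickle.load(open("held.pkl","rb"));t=robot.current_tcp_pos();zp=t[2]-4.75
print(t,robot.current_eef_rot())
o=rect(d,t[0]-40,t[0]+140,t[1]-90,t[1]+90,zp,3.0)
cv2.imwrite("pics/h.png",o)
```

```text
[462.51358609 137.60427498 429.57837496] [-3.14077927e+00  2.44025515e-04  1.38576334e+00]
```

View pics/h.png

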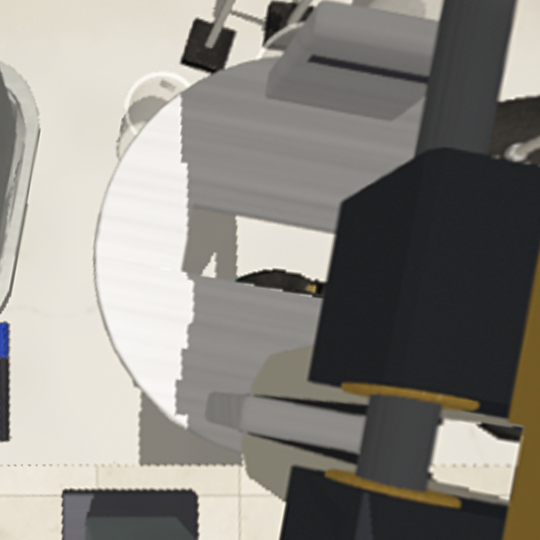

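Run:
```python
from h import *
import pickle
pi=np.pi;ps=-0.22;c=np.array([484.4,-332.4]);g=c-54*np.array([np.cos(ps),np.sin(ps)])
o=[pi,0,pi/2+ps]
robot.move_ptp([*g,430],o);robot.move_linear([*g,165],o,speed=200);robot.sleep(.3)
print(robot.current_t(),robot.current_tcp_pos(),robot.current_contact_force(),robot.current_qpos())
d=robot.get_image("wrist");pickle.dump(d,open("hov.pkl","wb"))
a=rect(d,c[0]-45,c[0]+45,c[1]-30,c[1]+50,113,6)
t=robot.get_image("top");pickle.dump(t,open("hovt.pkl","wb"))
b=rect(t,c[0]-90,c[0]+90,c[1]-90,c[1]+90,160,3)
cv2.imwrite("pics/v.png",np.hstack([a,b[:540,:300]]))
```

```text
16.5583 [ 431.85103659 -320.80706038  165.4706782 ] [-0.10170123 -0.81918527 -1.54989249] [-8.46371775e-01  2.78624101e-01  1.64368243e+00  1.35751639e-05
  1.21839130e+00 -6.26339310e-01]
```

View pics/v.png

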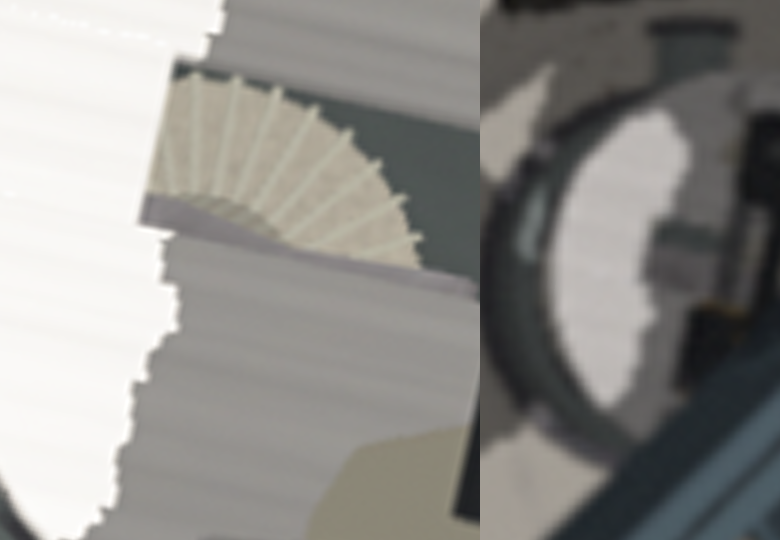

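Run:
```python
from h import *
import pickle
pi=np.pi;ps=-0.24;c=np.array([484.4,-332.4]);g=c-54*np.array([np.cos(ps),np.sin(ps)])
o=[pi,0,pi/2+ps]
robot.move_linear([*g,140],o,speed=100)
print(robot.current_contact_force())
print(robot.move_linear([*g,78],o,speed=40,f_stop=6))
robot.sleep(.1);print(robot.current_t(),robot.current_tcp_pos(),robot.current_contact_force(),robot.current_ft_torque())
```

```text
[ 0.79054651 -0.23092936 -2.1493136 ]
True
18.5167 [ 431.85205267 -319.44992796   80.45591055] [-0.22858587 -0.04058642  5.43569397] [-0.07962949  0.07270581 -0.00782852]
```

Run:
```python
from h import *
import pickle
pi=np.pi;t=np.array(robot.current_tcp_pos());c=np.array([484.4,-332.4])
robot.move_gripper(0.3)
robot.move_linear([t[0],t[1],140],speed=100)
robot.move_linear([430,-400,260],[pi,0,pi/2-.24],speed=250);robot.sleep(.3)
d=robot.get_image("wrist");pickle.dump(d,open("seat.pkl","wb"))
a=rect(d,c[0]-75,c[0]+75,c[1]-75,c[1]+75,76,3.5)
cv2.imwrite("pics/seat.png",a);print(robot.current_t(),d["eye"])
```

```text
20.8917 [ 448.84204172 -326.90379665  426.3497859 ]
```

View pics/seat.png

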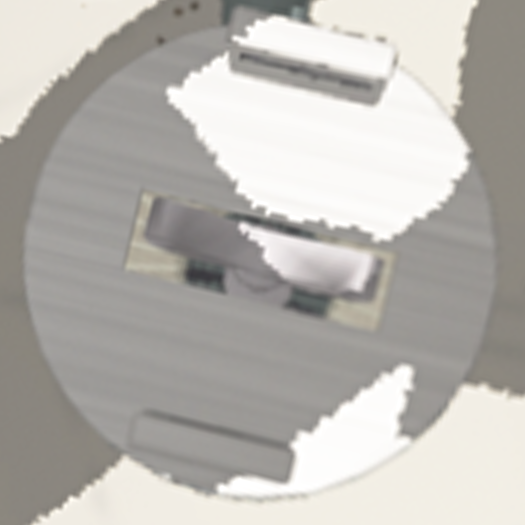

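```bash
cat > spin.py <<'E'
from h import *
pi=np.pi;C=np.array([484.4,-332.4])
def grip(ny,z):
    o=[pi,0,pi/2+ny]
    robot.move_linear([*C,140],o,speed=120) 
    print("stop",robot.move_linear([*C,z],o,speed=60,f_stop=8),robot.current_tcp_pos(),robot.current_contact_force())
    robot.move_gripper(0.0);st("grip")
def st(n): print(n,"t",round(robot.current_t(),2),"w",round(robot.current_gripper_width(),3),"z",robot.current_tcp_pos()[2].round(2),"F",np.round(robot.current_contact_force(),2),"T",np.round(robot.current_ft_torque(),3),"yaw",round(robot.current_eef_rot()[2],3))
def turn(ny,z,steps,d):
    for _ in range(steps):
        ny-=d;z-=1.6*d
        robot.move_linear([*C,z],[pi,0,pi/2+ny],speed=1.5);st("turn")
    return ny,z
E
python3 - <<'E'
from spin import *
robot.move_ptp([*C,160],[pi,0,pi/2-.26])
grip(-.26,92.5)
ny,z=turn(-.26,92.5,3,1.03)
print(ny,z,robot.current_qpos())
robot.move_gripper(0.3)
robot.move_linear([*C,140],speed=120);st("up")
d=robot.get_image("wrist")
E
```

```text
stop False [ 484.64811842 -332.59479884   92.76734418] [-0.00917947  0.25195194  0.37303912]
grip t 23.18 w 0.107 z 92.8 F [-3.06  0.98  3.67] T [-0.016  0.689 -0.013] yaw 1.311
turn t 24.37 w 0.107 z 91.11 F [-3.69 -0.81  3.92] T [-0.215  0.779 -0.018] yaw 0.282
turn t 25.55 w 0.105 z 89.48 F [-4.6  -2.47  4.16] T [-0.536  0.983  0.032] yaw -0.749
turn t 26.73 w 0.101 z 87.84 F [-7.26 -2.68  5.48] T [-0.487  1.322 -0.025] yaw -1.779
-3.3500000000000005 87.55600000000001 [-7.92167552e-01  4.39472445e-01  1.61289847e+00 -2.36652843e-03
  1.08879483e+00  2.55908771e+00]
up t 27.86 w 0.3 z 139.79 F [-0.38 -0.54  0.6 ] T [0.088 0.102 0.059] yaw -1.779
```

Run:
```python
from spin import *
q=list(robot.current_qpos());q[5]-=pi;robot.move_j(q);st("rot")
grip(-3.35+pi,87.6)
ny,z=turn(-3.35+pi,87.6,2,.75)
for _ in range(3): ny,z=turn(ny,z,1,.13)
print(ny,z)
```

```text
rot t 30.56 w 0.304 z 139.1 F [0.16 0.03 0.14] T [-0.088  0.12  -0.015] yaw 1.362
stop False [ 484.66347633 -332.63433705   88.00031458] [-0.3034875  -0.23414876  0.17053659]
grip t 32.27 w 0.107 z 87.88 F [-3.71  0.07  3.01] T [ 0.018  0.657 -0.028] yaw 1.362
turn t 33.17 w 0.109 z 86.64 F [-4.4  -0.59  4.63] T [-0.11   0.853  0.   ] yaw 0.614
turn t 34.08 w 0.099 z 86.32 F [-5.89 -0.05  9.99] T [-0.061  1.137  0.283] yaw -0.136
turn t 34.36 w 0.102 z 86.3 F [-5.87 -0.85 11.58] T [-0.002  1.214  0.281] yaw -0.267
turn t 34.64 w 0.103 z 86.28 F [-6.57  0.05 11.02] T [-0.058  1.227  0.207] yaw -0.397
turn t 34.92 w 0.109 z 86.21 F [-5.32 -1.14 11.68] T [-0.022  1.151  0.4  ] yaw -0.527
-2.0984073464102067 84.576
```

Run:
```python
from spin import *
robot.move_gripper(0.3);st("open")
robot.move_linear([*C,140],speed=120)
robot.move_linear([430,-400,260],[pi,0,pi/2-.24],speed=250);robot.sleep(.3)
d=robot.get_image("wrist")
a=rect(d,C[0]-75,C[0]+75,C[1]-75,C[1]+75,76,3.5)
cv2.imwrite("pics/seat2.png",a);st("x")
```

```text
open t 35.47 w 0.295 z 84.22 F [-0.41  0.28 -0.22] T [ 0.075  0.134 -0.002] yaw -0.528
x t 38.43 w 0.301 z 259.95 F [-0.29  0.39  0.04] T [-0.071  0.086 -0.029] yaw 1.331
```

View pics/seat2.png

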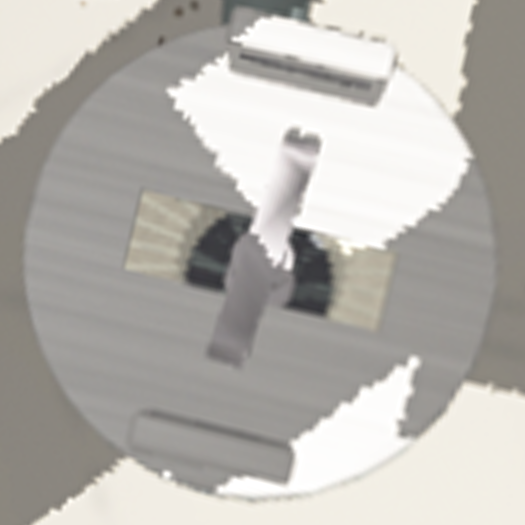

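Run:
```python
from spin import *
ny=-.307-pi/2;z=85.8
robot.move_ptp([*C,150],[pi,0,pi/2+ny])
grip(ny,z)
for _ in range(5):
    ny-=.12;z-=.05
    robot.move_linear([*C,z],[pi,0,pi/2+ny],speed=.15);st("turn")
robot.sleep(.3);st("hold")
robot.move_gripper(0.3);st("open")
robot.move_linear([*C,140],speed=120)
robot.move_linear([430,-400,260],[pi,0,pi/2-.24],speed=250);robot.sleep(.3)
d=robot.get_image("wrist")
a=rect(d,C[0]-75,C[0]+75,C[1]-75,C[1]+75,76,3.5)
t=robot.get_image("top")["img"][90:280,150:420]
cv2.imwrite("pics/seat3.png",np.hstack([a,cv2.resize(t,(270,525))]));st("x")
```

```text
stop False [ 484.66825898 -332.6391192    86.18739846] [-0.3083259  -0.72700796 -0.11637695]
grip t 41.75 w 0.104 z 86.18 F [-1.36 -2.61  1.21] T [-0.531  0.365  0.037] yaw -0.307
turn t 42.02 w 0.113 z 86.18 F [-1.19 -4.27  1.76] T [-0.673  0.259  0.47 ] yaw -0.423
turn t 42.28 w 0.112 z 86.2 F [-0.06 -5.07  2.69] T [-0.871  0.225  0.324] yaw -0.542
turn t 42.55 w 0.126 z 86.19 F [-1.04 -4.88  2.58] T [-0.876  0.198  0.791] yaw -0.661
turn t 42.82 w 0.146 z 86.26 F [ 2.75 -5.48  1.3 ] T [-0.987 -0.165  0.885] yaw -0.781
turn t 43.08 w 0.172 z 86.29 F [ 1.14 -5.68  1.72] T [-0.949 -0.114  0.925] yaw -0.901
hold t 43.38 w 0.177 z 86.31 F [ 1.39 -5.69  1.44] T [-0.946 -0.09   0.922] yaw -0.9
open t 43.84 w 0.299 z 85.12 F [-0.28 -0.82 -0.65] T [0.083 0.16  0.026] yaw -0.906
x t 47.23 w 0.298 z 260.0 F [-0.25  0.5  -1.08] T [-0.028  0.05  -0.033] yaw 1.331
```

View pics/seat3.png

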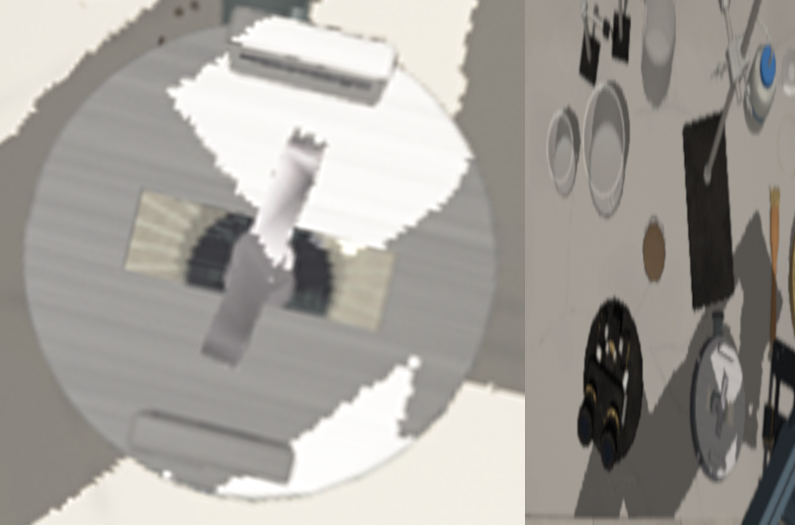

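```bash
python3 -c "
from bench import robot
robot.hand_in();print(robot.current_t())"
```

```text
the job is handed in; nothing more can be done
the job is handed in; nothing more can be done
```

I put the cover on the canister, spun the wing nut down onto it and handed the job in at about 47 s of the 72 s. `hand_in` gives no verdict, so the result below rests on my own checks.

- **Cover:** I gripped it by its near grip, carried it over the microscope and lowered it over the wing nut. It met the rim with its origin about 60 mm above the canister's underside. The picture after release showed it flat and within about 1 mm of the canister's centre, with the nut standing in the slot.
- **Wing nut:** I turned it in two bouts plus a final tightening. It has turned about 4.8 rad from its start, which puts the joint at 5.0 or more, and it now lies crosswise over the slot.
- **Snugness:** In the final tightening the moment on the tool rose to 0.9 N m, against 0.05 N m for the free thread. The nut moved only about 0.05 rad more, so I take it as snug. I could not measure its contact force on the cover.
- **Slip:** The fingers slipped about 0.2 rad on the nut late in the second bout, and about 0.5 rad in the final tightening, where the wing pried them open. I therefore took the nut's angle from the pictures, not from the commanded turn.
- **Other objects:** In the last top view the beaker and dish looked unmoved, judged by eye only. The robot stood clear of everything.

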